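# Find the round clay stamp in the sliding-lid boxes

### The job

One of the two sliding-lid wooden boxes holds the clay stamp with the round foot; the other holds one with a long narrow foot. Slide the lids open, one at a time, until you find the round stamp, and stand it upright on its foot in the middle of the banding wheel. Set it down, do not drop it.

Things in the scene. Friction and masses are not known exactly. Their poses are not given: they have to be found in the camera images.
- lid_a: Wooden lid of one of two identical boxes, shut at the start. Origin: underside of its 141 x 112 x 7 mm plate, over the box's middle when shut, 66 mm above the bench; z up. It slides level along its own -x (towards the robot, within 0.2 rad), 110 mm to a stop, needs 2 N, stays put. Handle: upright bar 45 mm to -x of the origin, 14 mm thick (x), 50 mm long (y), top 33 mm above the origin
- lid_b: Same lid, handle, axes and travel as lid_a, on the other box. Each box is fixed: 150 mm long (lid's x), 130 mm wide (y), side walls 78 mm high and 8 mm thick, inner floor 6 mm above the bench. Fully open, the lid still covers the last 24 mm of the inside at the -x end
- round_stamp: The wanted stamp, about 60 g, upright in either box, its middle 3 to 15 mm beyond the box's middle (away from the lid handle). Round clay foot 56 mm across, 12 mm high; upright round wooden handle 24 mm across, top 52 mm above the underside. Origin: centre of the underside; z up the handle. The other box's stamp differs only in its long narrow foot, 70 x 30 mm
- wheel: Low banding wheel (potter's turntable), fixed and not turning: a flat grey metal disc 170 mm across on a dark foot. Origin: centre of its underside, on the bench; the disc's flat top is 45 mm above the origin. z up.
Things that resemble listed ones, but are neither listed nor needed, are in the scene too. There is more than one size of the wheel; the one meant has the size given above.

How it is judged:
On the way, in this order (a step that is already met when the one before it is completed fails the run):
1. the lid over the round stamp has been slid clear of it (horizontal distance between round_stamp and lid_a above 0.075 m and horizontal distance between round_stamp and lid_b above 0.075 m), for 0.1 s.
2. the round stamp has been lifted out of its box (height (world z) of round_stamp above 0.06 m), for 0.05 s.
At the end, for the whole second after the job is handed in: the round stamp stands still and upright (within 10 degrees) on its foot on the disc of the banding wheel, its middle within 30 mm of the wheel's centre; the lids may stay open (horizontal distance between round_stamp and wheel below 0.03 m and z of round_stamp in the frame of wheel between 0.04 and 0.05 m and angle between round_stamp's own z axis and vertical below 0.17 rad and linear speed of round_stamp below 0.02 m/s and angular speed of round_stamp below 0.2 rad/s); the robot touches nothing.
It fails at once if the round stamp is dropped (falls free by more than about 20 mm) (linear speed of round_stamp above 0.65 m/s and contact force between the fingers and round_stamp below 0.05 N).
It also fails if it takes over 58 s, if anything falls off the work surface, if the arm or the gripper's body presses on something with over 40 N, if the wrist force passes 120 N, or if a joint passes its speed limit or range.

### The arm

A 6-joint arm with a two-finger parallel gripper is mounted at the origin on the work surface. World frame = base frame: x ahead of the robot, y to its left, z up, the work surface at z = 0. Lengths are in m, angles in rad, forces in N, time in s.
With the tool pointing down it reaches from about 0.375 to 0.975 m from the base axis. Payload 3.8 kg.
Tool frame: the origin (TCP) lies between the finger pads; the fingertips stand 14 mm ahead of it and the grasp point (between the pads) lies 5 mm behind it (env.tip_extent is the distance from the TCP to the fingertips, in m); x points along the fingers, z is the direction in which the jaws open and shut, and the axes are right-handed (so a half turn about x gives the same grasp; the last joint's range is limited). The gripper opens to 85 mm and grips with 20 to 120 N. Pads are 22 mm wide; open, the fingers measure 114 mm over their backs; the gripper's body (76 mm by 85 mm) begins 54 mm behind the grasp point. The pads swing forward as they close: fully open they stand 13 mm farther back than shut.
Start: joints at [-1.191, 0.264, 1.604, -0, 1.274, -0.037], TCP at [0.273, -0.617, 0.245] pointing down, gripper open.
Joint ranges: [-2.63, 2.63], [-0.94, 2.18], [0.31, 2.57], [-1.31, 4.45], [0, 2.66], [-2.55, 2.55]. Speed limits (rad/s): [2.57, 2.57, 3.14, 3.14, 3.14, 3.14].

### API

Orientations are given as [roll, pitch, yaw] about the fixed x, y, z axes, in that order (R = Rz(yaw) Ry(pitch) Rx(roll)).
In Python, from cell import telemetry, eyes, workorder, env gives the robot as it stands.
- The arm moves only by the tool step_arm, never from a script. Its argument "rows" is a list of rows, each an object with "linear": the shift along the world's x, y, z in cm, a list of three; "twist": the turn about the world's z in rad. A call has 1 to 20 rows; each row shifts and turns the pose as measured when the row begins; what a row does not reach is not made up. A row lasts 1/10 s, in which the tool goes at most 50 mm and 8.59 degrees, less where a joint would pass 70% of its speed; a pose out of reach is approached as far as the arm can. A call with a gripper value outside its range is refused whole. "gripper" is the opening in per cent of the stroke, from 0 (shut) to 100 (fully open), set as the call begins (left out, the last holds). The fingers move at their own pace and stop on an object; the grip force is fixed at half the most. Time passes only in rows, so rows that do not move let the fingers close. It gives the time, the measured TCP pose, the force and the opening at its end, in the units of the state.
- telemetry.observe(): the state, without advancing time (a new reading comes with each control period).
- eyes.grab_frame(name): name is "scene" or "top" or "wrist"; returns a dict with "image" (400x640x3 uint8, red, green, blue), "intrinsics" (3x3 intrinsics, pixels), "camera_from_world" (4x4, takes a point from world to camera coordinates). Camera axes: x right, y up, looking along -z (the intrinsics and any distortion apply to the point x, -y, -z); pixel columns grow to the right and rows downward; lengths in m; the calibration is good to about 2 mm. A picture is of the moment at which its call begins. There is no depth.
- workorder.finish_job(): hands the job in, once; it reports no verdict.
The state is a dict: "t": time; "qpos": joint angles; "joint_velocities": joint speeds; "joint_efforts": joint torques, N m; "eef_pos": TCP position; "eef_rot": TCP orientation; "force": force on the tool from outside, world axes, zero at the start; "ft_torque": the same for the moment, N m; "opening": finger opening in m.
Only numpy, scipy, OpenCV 4.12 (cv2) and the standard library are available. Lean on these libraries where they do the work, as an engineer would, in place of code of your own. Each camera call takes 0.05 s, during which the arm holds its last target.

## Working session

There is one attempt and no reset: what is moved stays moved. The work goes in short steps, Python scripts to look and compute and a tool call to move; the robot and the scene stay as the last step left them, time stands still between calls to the robot, and variables do not carry over. Pictures are saved under pics/ and viewed, and the job is handed in when it is done.

Besides the shell and the picture viewer there is one more tool, called after "Emit:" as a command line: name --argument value ..., lists and objects as JSON in quotes. step_arm: Moves the arm, as the interface text tells. Its arguments: {"type":"object","properties":{"rows":{"type":"array","items":{"type":"object","properties":{"linear":{"type":"array","items":{"type":"number"}},"twist":{"type":"number"}}}},"gripper":{"type":"number"}},"required":["rows"]}

```bash
ls; mkdir -p pics
python3 - <<'E'
from cell import telemetry, eyes, workorder, env
import cv2, numpy as np, pickle
for n in ("top","scene"):
    f=eyes.grab_frame(n); cv2.imwrite(f"pics/{n}0.png",f["image"][:,:,::-1]); pickle.dump(f,open(f"{n}0.pkl","wb"))
    print(n,f["intrinsics"].tolist(),np.round(f["camera_from_world"],4).tolist(),[k for k in f])
s=telemetry.observe(); print(s["t"],s["eef_pos"],s["eef_rot"],s["opening"],env.tip_extent)
E
```

```text
pics
top [[386.2915925779794, 0.0, 329.5874598077016], [0.0, 386.2915925779794, 202.06693974553207], [0.0, 0.0, 1.0]] [[0.0028, -0.9999, 0.0109, -0.0904], [0.9821, 0.0048, 0.1884, -0.4953], [-0.1884, 0.0101, 0.982, -0.9437], [0.0, 0.0, 0.0, 1.0]] ['image', 'intrinsics', 'camera_from_world']
scene [[442.70769995637244, 0.0, 323.299827911096], [0.0, 442.70769995637244, 198.4716481588253], [0.0, 0.0, 1.0]] [[-0.8581, 0.5134, 0.0074, 0.4348], [-0.4424, -0.7466, 0.4968, 0.1129], [0.2606, 0.423, 0.8678, -1.1131], [0.0, 0.0, 0.0, 1.0]] ['image', 'intrinsics', 'camera_from_world']
0.1 [ 0.27302962 -0.61663069  0.24407293] [3.09223624 1.56877683 1.93817778] 0.08541917396509574 0.014
```

View pics/top0.png

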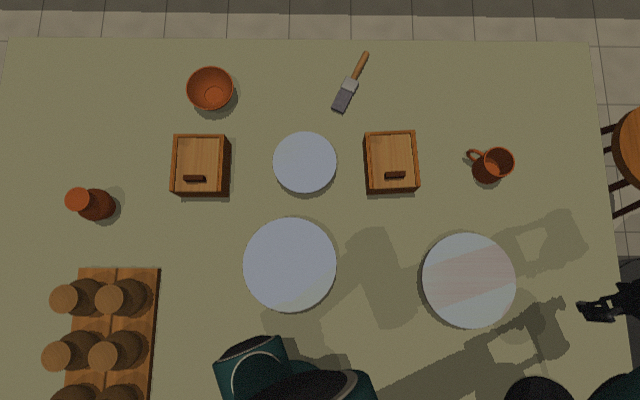

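View pics/scene0.png

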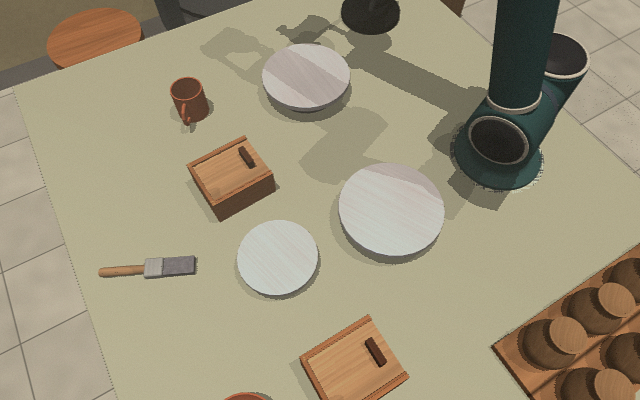

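The top view shows two boxes (about (200,165) and (391,161)), a small disc at (304,162) and two larger ones at (290,265) and (469,280). I'll measure them now.

```bash
cat > h.py <<'E'
import numpy as np, cv2
def ray(f,uv,z):
    K=f["intrinsics"];T=f["camera_from_world"];R=T[:3,:3];c=-R.T@T[:3,3]
    uv=np.atleast_2d(uv).astype(float)
    p=np.c_[uv,np.ones(len(uv))]@np.linalg.inv(K).T
    d=(p*[1,-1,-1])@R
    return c+d*((z-c[2])/d[:,2])[:,None]
def proj(f,P):
    K=f["intrinsics"];T=f["camera_from_world"];P=np.atleast_2d(P)
    q=(P@T[:3,:3].T+T[:3,3])*[1,-1,-1]; q=q@K.T
    return q[:,:2]/q[:,2:]
E
python3 - <<'E'
import pickle,cv2,numpy as np
from h import *
for n,seeds in (("top",[(304,162),(290,265),(440,262),(470,310)]),("scene",[(278,258),(380,220),(300,90)])):
    f=pickle.load(open(n+"0.pkl","rb")); im=f["image"]
    hsv=cv2.cvtColor(im,cv2.COLOR_RGB2HSV)
    for s in seeds: print(s,im[s[1],s[0]],hsv[s[1],s[0]], im[20,20], im[230,200] )
    m=((hsv[...,1]<35)&(hsv[...,2]>100)).astype(np.uint8)
    cs,_=cv2.findContours(m,cv2.RETR_EXTERNAL,cv2.CHAIN_APPROX_NONE)
    for c in cs:
        if cv2.contourArea(c)<800: continue
        h=cv2.convexHull(c)[:,0]+0.0
        for z in(0.045,):
            P=ray(f,h,z)[:,:2]; A=np.c_[2*P,np.ones(len(P))]; x=np.linalg.lstsq(A,(P**2).sum(1),rcond=None)[0]
            r=np.sqrt(x[2]+x[0]**2+x[1]**2); print(n,h.mean(0),"c",x[:2].round(4),"diam",(2*r).round(4), "res",np.std(np.linalg.norm(P-x[:2],axis=1)).round(4))
f=pickle.load(open("top0.pkl","rb"))
im=f["image"][110:210,150:440]
cv2.imwrite("pics/boxes0.png",cv2.resize(im,None,fx=2.7,fy=2.7,interpolation=cv2.INTER_CUBIC)[:,:,::-1])
E
```

```text
(304, 162) [135 141 149] [107  24 149] [121 114  95] [124 120  91]
(290, 265) [134 139 146] [108  21 146] [121 114  95] [124 120  91]
(440, 262) [137 128 118] [ 16  35 137] [121 114  95] [124 120  91]
(470, 310) [135 139 132] [ 47  13 139] [121 114  95] [124 120  91]
top [468.81818182 281.36363636] c [ 0.3028 -0.4345] diam 0.2341 res 0.0006
top [287.95  260.325] c [0.3406 0.0119] diam 0.2345 res 0.0003
top [303.93939394 160.09090909] c [ 0.6053 -0.0211] diam 0.1682 res 0.0004
(278, 258) [195 195 186] [ 30  12 195] [116 104  81] [178 171 141]
(380, 220) [194 195 185] [ 33  13 195] [116 104  81] [178 171 141]
(300, 90) [171 162 152] [ 16  28 171] [116 104  81] [178 171 141]
scene [278.46341463 258.17073171] c [ 0.6079 -0.0197] diam 0.1688 res 0.0004
scene [394.20512821 208.38461538] c [0.3372 0.0063] diam 0.2373 res 0.0012
scene [307.80555556  74.33333333] c [ 0.2999 -0.4406] diam 0.2379 res 0.0023
```

View pics/boxes0.png

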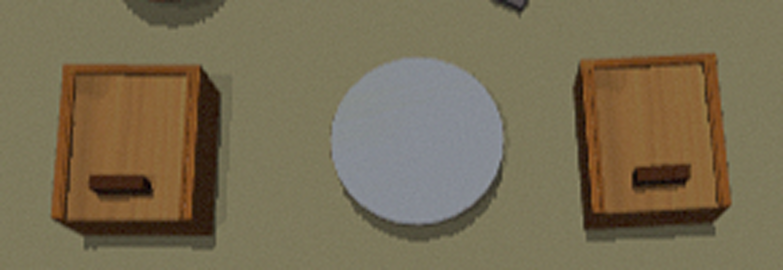

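Run:
```python
import pickle
from h import *
f=pickle.load(open("top0.pkl","rb"))
B={"L":[(63,66),(199,66),(192,220),(54,217)],"R":[(580,60),(716,55),(729,206),(586,215)]}
H={"L":[(89,175),(142,175),(152,191)],"R":[(634,168),(688,165),(690,181),(632,186)]}
for k in B:
    P=ray(f,(np.array(B[k])+.5)/2.7+[150,110]-.5,0.078); print(k,P[:,:2].round(4).tolist(),"mean",P.mean(0).round(4))
    P=P[:,:2]
    print(" len",np.linalg.norm(P[0]-P[3]),np.linalg.norm(P[1]-P[2]),"wid",np.linalg.norm(P[0]-P[1]),np.linalg.norm(P[2]-P[3]))
    d=P[0]+P[1]-P[2]-P[3]; w=P[0]+P[3]-P[1]-P[2]; print(" yaw",np.arctan2(d[1],d[0]),np.arctan2(-w[0],w[1]))
# zoom images
for n,k,(a,b,c,d) in (("top","L",(125,205,160,240)),("top","R",(122,202,355,435)),("scene","R",(125,225,180,285)),("scene","L",(305,400,290,415))):
    f=pickle.load(open(n+"0.pkl","rb"));cv2.imwrite(f"pics/z_{n}{k}.png",cv2.resize(f["image"][a:b,c:d],None,fx=5,fy=5,interpolation=cv2.INTER_CUBIC)[:,:,::-1])
```

```text
L [[0.665, 0.3133], [0.6659, 0.1848], [0.5161, 0.183], [0.5183, 0.31]] mean [0.5913 0.2478 0.078 ]
 len 0.14672736619222404 0.1497624359109986 wid 0.1285959075082417 0.1270208569389119
 yaw 0.01695089183098108 -0.004977114497911571
R [[0.6744, -0.1776], [0.6804, -0.308], [0.5321, -0.3144], [0.5228, -0.181]] mean [ 0.6024 -0.2453  0.078 ]
 len 0.15169864076655662 0.14847601928952506 wid 0.13054011684055555 0.1336717279660776
 yaw 0.03257120960579081 0.057769110247291464
```

Run:
```python
from cell import telemetry
from scipy.spatial.transform import Rotation as R
s=telemetry.observe()
print(R.from_euler("xyz",s["eef_rot"]).as_matrix().round(3).tolist(), s["eef_pos"],s["qpos"],s["force"])
```

```text
[[-0.001, 0.914, 0.405], [0.002, 0.405, -0.914], [-1.0, 0.0, -0.002]] [ 0.27302962 -0.61663069  0.24407293] [-1.19090972e+00  2.64689247e-01  1.60524826e+00  2.64107127e-05
  1.27367449e+00 -3.68590175e-02] [-0.48147571 -0.31090788 -0.62396972]
```

View pics/z_topR.png

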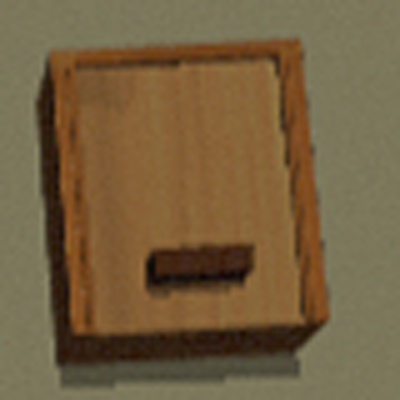

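View pics/z_sceneR.png

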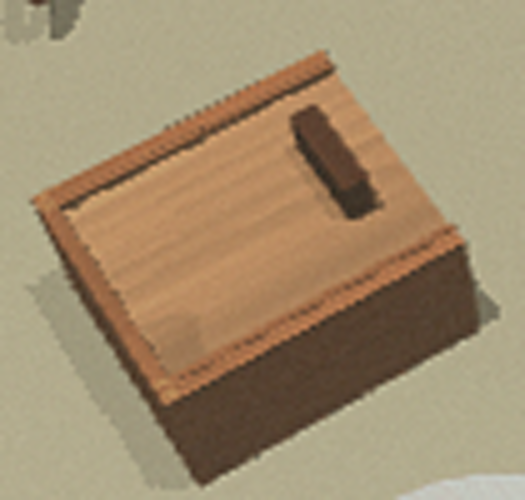

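Emit:
step_arm --rows '[{"linear": [3.3,3.7,0],"twist": -0.12},{"linear": [3.3,3.7,0],"twist": -0.12},{"linear": [3.3,3.7,0],"twist": -0.12},{"linear": [3.3,3.7,0]},{"linear": [3.3,3.7,0]},{"linear": [3.3,3.7,-1]},{"linear": [3.3,3.7,-1]},{"linear": [3.3,3.7,-1]}]' --gripper 0

```text
$.rows[3]: bad value
```

Run:
```python
import pickle
from h import *
f=pickle.load(open("top0.pkl","rb"))
print(ray(f,[(395,174.2)],.099))
f=pickle.load(open("scene0.pkl","rb"))
# handle top quad in zoom: (295,112),(318,105),(370,180),(345,192)
q=np.array([(295,115),(318,105),(370,182),(345,192)])/5+[180,125]
print(ray(f,q,.099).round(4),ray(f,q,.099).mean(0))
```

```text
[[ 0.55663454 -0.24924934  0.099     ]]
[[ 0.5663 -0.2703  0.099 ]
 [ 0.555  -0.2701  0.099 ]
 [ 0.5537 -0.2205  0.099 ]
 [ 0.5655 -0.2213  0.099 ]] [ 0.56013217 -0.24556713  0.099     ]
```

Emit:
step_arm --rows '[{"linear": [3.3,3.7,0],"twist": -0.12},{"linear": [3.3,3.7,0],"twist": -0.12},{"linear": [3.3,3.7,0],"twist": -0.12},{"linear": [3.3,3.7,0],"twist": 0},{"linear": [3.3,3.7,0],"twist": 0},{"linear": [3.3,3.7,-1],"twist": 0},{"linear": [3.3,3.7,-1],"twist": 0},{"linear": [3.3,3.7,-1],"twist": 0}]' --gripper 0

```text
t: 0.9
eef_pos: [0.5327, -0.3204, 0.2117]
eef_rot: [-2.524, 1.567, 2.218]
force: [0.7, -0.9, -0.5]
opening: 0.0003
```

Emit:
step_arm --rows '[{"linear": [3.4,3.7,0],"twist": 0},{"linear": [3.0,3.3,-1],"twist": 0},{"linear": [0,0,-4],"twist": 0},{"linear": [0,0,-3],"twist": 0},{"linear": [0,0,-1],"twist": 0},{"linear": [0,0,0],"twist": 0}]'

```text
t: 1.5
eef_pos: [0.6004, -0.24, 0.1158]
eef_rot: [-2.574, 1.563, 2.178]
force: [-0.5, 0.5, -0.3]
opening: -0.0002
```

Run:
```python
from cell import telemetry
from scipy.spatial.transform import Rotation as R
s=telemetry.observe();z=R.from_euler("xyz",s["eef_rot"]).as_matrix()[:,2];import math
print(z,math.atan2(z[1],z[0]), s["eef_pos"],s["qpos"],s["force"])
```

```text
[ 0.03931862 -0.9992053  -0.00654364] -1.5314667287055646 [ 0.60037237 -0.24001367  0.11579071] [-0.42090326  0.31984113  1.78282692  0.00463367  1.04557485  1.10821314] [-0.48193211  0.50495981 -0.33641772]
```

Emit:
step_arm --rows '[{"linear": [0,-0.6,-1.5],"twist": 0},{"linear": [0,0,-0.7],"twist": 0},{"linear": [0,0,0],"twist": 0},{"linear": [-2,-0.1,0],"twist": 0},{"linear": [-2,-0.1,0],"twist": 0},{"linear": [-2,-0.1,0],"twist": 0},{"linear": [-2,-0.1,0],"twist": 0},{"linear": [-2,-0.1,0],"twist": 0},{"linear": [-1,0,0],"twist": 0}]'

```text
t: 2.4
eef_pos: [0.4955, -0.2581, 0.1017]
eef_rot: [1.467, 1.554, -0.071]
force: [1.5, 0.2, -1.2]
opening: -0.0004
```

Emit:
step_arm --rows '[{"linear": [-1.5,0.4,-0.6],"twist": 0},{"linear": [-1.5,0.2,0],"twist": 0},{"linear": [0,0,0],"twist": 0}]'

```text
t: 2.7
eef_pos: [0.4688, -0.2548, 0.1]
eef_rot: [1.326, 1.539, -0.215]
force: [3.7, 0.3, -1.1]
opening: 0.0004
```

Run:
```python
from cell import eyes
import cv2,pickle,numpy as np
a=[]
for n in("scene","top"):
    f=eyes.grab_frame(n); pickle.dump(f,open(n+"1.pkl","wb")); a.append(f["image"])
cv2.imwrite("pics/s1.png",cv2.resize(np.vstack(a),None,fx=.74,fy=.74)[:,:,::-1])
```

```text
(no output)
```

View pics/s1.png

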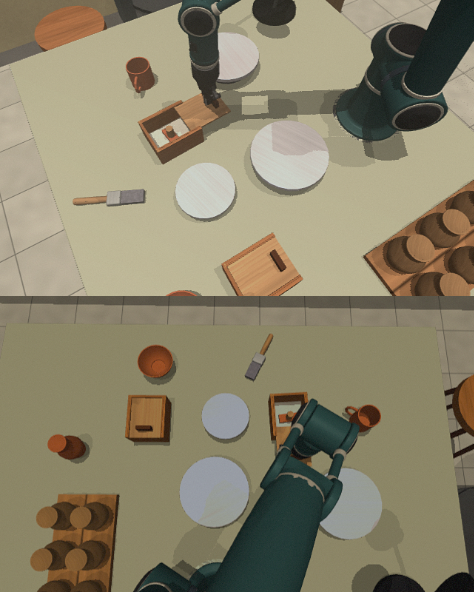

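Run:
```python
import cv2,pickle,numpy as np
f=pickle.load(open("scene1.pkl","rb"));g=pickle.load(open("top1.pkl","rb"))
a=cv2.resize(f["image"][110:230,170:320],None,fx=5,fy=5,interpolation=cv2.INTER_CUBIC)
b=cv2.resize(g["image"][120:220,350:430],None,fx=5,fy=5,interpolation=cv2.INTER_CUBIC)
cv2.imwrite("pics/s1a.png",a[:,:,::-1]);cv2.imwrite("pics/s1b.png",b[:,:,::-1])
```

```text
(no output)
```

View pics/s1a.png

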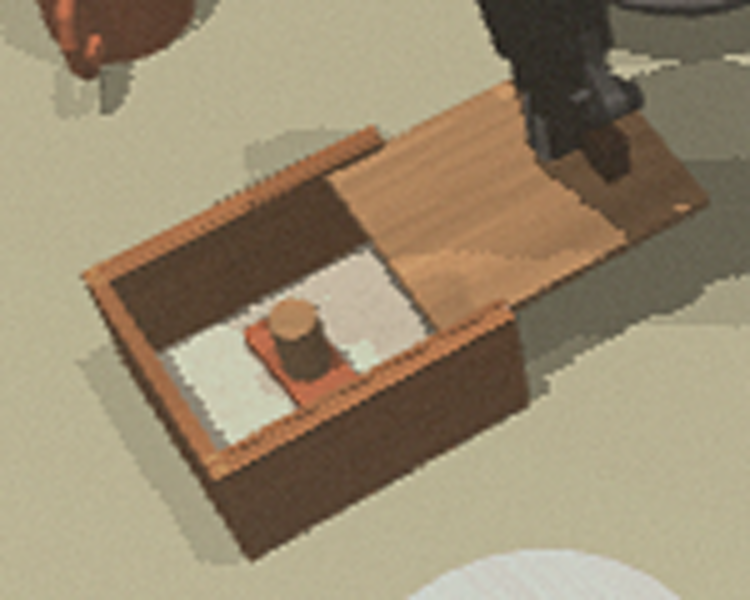

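View pics/s1b.png

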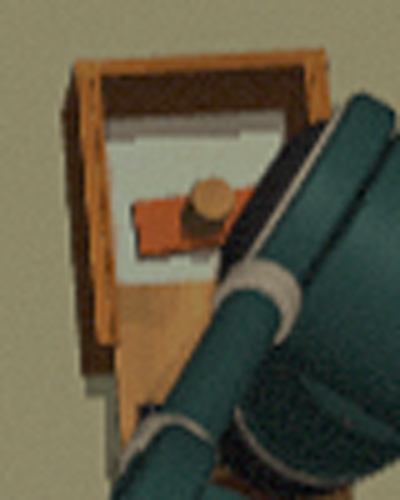

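The right-hand box, seen around (300,350) in the zoom, holds the long narrow foot. The round stamp is therefore in the left box, so I'm moving there.

Emit:
step_arm --rows '[{"linear": [0.5,0,4],"twist": 0},{"linear": [1.2,3,3],"twist": 0},{"linear": [1.2,4.7,0],"twist": 0},{"linear": [1.2,4.7,0],"twist": 0},{"linear": [1.2,4.7,0],"twist": 0},{"linear": [1.2,4.7,0],"twist": 0},{"linear": [1.2,4.7,0],"twist": 0},{"linear": [1.2,4.7,0],"twist": 0},{"linear": [1.2,4.7,0],"twist": 0},{"linear": [1.2,4.7,0],"twist": 0},{"linear": [1.2,4.7,0],"twist": 0},{"linear": [0.6,4,0],"twist": 0},{"linear": [0,0,0],"twist": 0}]'

```text
t: 4.1
eef_pos: [0.601, 0.2529, 0.1787]
eef_rot: [1.073, 1.538, -0.471]
force: [0.7, -1.5, -0.2]
opening: 0.0001
```

```bash
cat > st.py <<'E'
from cell import telemetry
from scipy.spatial.transform import Rotation as R
import math
s=telemetry.observe();M=R.from_euler("xyz",s["eef_rot"]).as_matrix();z=M[:,2]
print("x",M[:,0].round(3),"jaw ang",math.atan2(z[1],z[0]), s["eef_pos"].round(4),s["qpos"].round(2),s["force"].round(1),s["t"])
E
python3 st.py
```

```text
x [ 0.029 -0.015 -0.999] jaw ang -1.5442502912693348 [0.601  0.2529 0.1787] [ 0.37  0.26  1.74 -0.03  1.12  1.93] [ 0.7 -1.5 -0.2] 4.1
```

Emit:
step_arm --rows '[{"linear": [-0.5,-0.4,-4],"twist": 0},{"linear": [0,0,-3],"twist": 0},{"linear": [0,0,-1.5],"twist": 0},{"linear": [0,0,0],"twist": 0}]'

```text
t: 4.5
eef_pos: [0.5963, 0.2489, 0.0935]
eef_rot: [1.017, 1.536, -0.523]
force: [-0.3, -0.6, 0.5]
opening: 0.0002
```

Emit:
step_arm --rows '[{"linear": [-2,0,0],"twist": 0},{"linear": [-2,0,-0.1],"twist": 0},{"linear": [-2,0,-0.2],"twist": 0},{"linear": [-2,0,-0.2],"twist": 0},{"linear": [-2,0,-0.2],"twist": 0},{"linear": [-2,0,-0.2],"twist": 0},{"linear": [-1.2,0,0],"twist": 0}]'

```text
t: 5.2
eef_pos: [0.4726, 0.2471, 0.0958]
eef_rot: [1.309, 1.518, -0.237]
force: [1.9, -0.8, -1.5]
opening: -0.0003
```

Emit:
step_arm --rows '[{"linear": [-1.2,0,-0.2],"twist": 0},{"linear": [-0.8,0,0],"twist": 0},{"linear": [0,0,0],"twist": 0}]'

```text
t: 5.5
eef_pos: [0.4569, 0.2474, 0.0979]
eef_rot: [1.401, 1.504, -0.144]
force: [0.3, -1.1, -0.2]
opening: 0.0002
```

```bash
python3 st.py
python3 - <<'E'
from cell import eyes
import cv2,pickle,numpy as np
f=eyes.grab_frame("scene"); pickle.dump(f,open("scene2.pkl","wb"))
g=eyes.grab_frame("top"); pickle.dump(g,open("top2.pkl","wb"))
a=cv2.resize(f["image"][280:400,290:450],None,fx=5,fy=5,interpolation=cv2.INTER_CUBIC)
b=cv2.resize(g["image"][120:240,160:260],None,fx=5,fy=5,interpolation=cv2.INTER_CUBIC)
cv2.imwrite("pics/s2a.png",a[:,:,::-1]);cv2.imwrite("pics/s2b.png",b[:,:,::-1])
E
```

```text
x [ 0.066 -0.01  -0.998] jaw ang -1.5447738417071264 [0.4569 0.2474 0.0979] [ 0.47  0.08  2.11 -0.05  0.89  2.05] [ 0.3 -1.1 -0.2] 5.5
```

View pics/s2a.png

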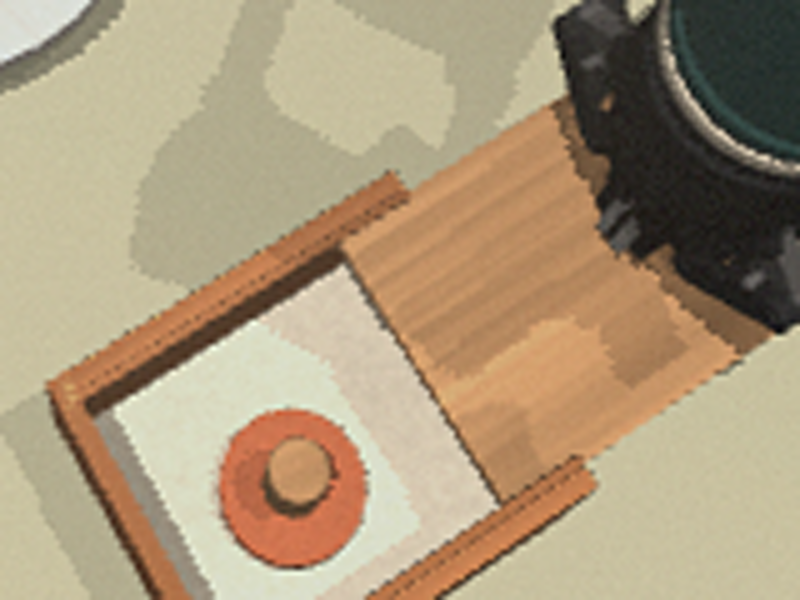

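View pics/s2b.png

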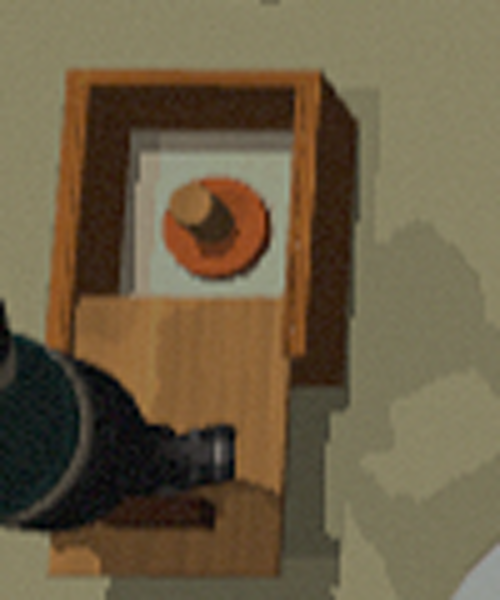

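Run:
```python
import pickle
from h import *
f=pickle.load(open("scene2.pkl","rb"));g=pickle.load(open("top2.pkl","rb"))
o=-.4
print("handle",ray(f,np.array([(298,470)])/5+[290,280]+o,.058),ray(g,np.array([(191,203)])/5+[160,120]+o,.058))
print("foot",ray(f,np.array([(294,490)])/5+[290,280]+o,.018),ray(g,np.array([(217,228)])/5+[160,120]+o,.018))
print("lid edge",ray(f,np.array([(342,245),(503,503)])/5+[290,280]+o,.073),ray(g,np.array([(76,295),(288,297)])/5+[160,120]+o,.073))
print("box back inner",ray(f,np.array([(50,390)])/5+[290,280]+o,.078),ray(g,np.array([(68,71),(322,71)])/5+[160,120]+o,.078))
```

```text
handle [[0.604757   0.25403262 0.058     ]] [[0.60206568 0.25234987 0.058     ]]
foot [[0.60474547 0.2555445  0.018     ]] [[0.60038378 0.25125339 0.018     ]]
lid edge [[0.55032127 0.19753955 0.073     ]
 [0.55059196 0.30157934 0.073     ]] [[0.54899784 0.30165596 0.073     ]
 [0.548556   0.19520397 0.073     ]]
box back inner [[0.6690307  0.18772872 0.078     ]] [[0.66587533 0.31295196 0.078     ]
 [0.66677966 0.1832375  0.078     ]]
```

The left box holds the round stamp, with its handle top at about (0.603, 0.253). The lid is clear of it. Next is the grasp.

Emit:
step_arm --rows '[{"linear": [0.5,0,4],"twist": 0},{"linear": [4,0.2,2],"twist": 0},{"linear": [4,0.2,0],"twist": 0},{"linear": [4,0.1,0],"twist": 0},{"linear": [2,0.1,0],"twist": 0},{"linear": [0,0,0],"twist": 0}]' --gripper 60

```text
t: 6.2
eef_pos: [0.6044, 0.2528, 0.1599]
eef_rot: [1.362, 1.512, -0.183]
force: [0.3, -0.3, -0.2]
opening: 0.0514
```

```bash
python3 st.py
```

```text
x [ 0.058 -0.011 -0.998] jaw ang -1.5452033008051673 [0.6044 0.2528 0.1599] [ 0.37  0.26  1.77 -0.04  1.06  1.94] [ 0.3 -0.3 -0.2] 6.2
```

Emit:
step_arm --rows '[{"linear": [0,0,-3],"twist": 0},{"linear": [0,0,-3],"twist": 0},{"linear": [-0.1,0,-2.5],"twist": 0},{"linear": [0,0,-2],"twist": 0},{"linear": [0,0,-1.3],"twist": 0},{"linear": [0,0,0],"twist": 0}]'

```text
t: 6.8
eef_pos: [0.6023, 0.2523, 0.0438]
eef_rot: [1.368, 1.512, -0.179]
force: [1.0, -0.7, 0.7]
opening: 0.0509
```

```bash
python3 st.py
python3 - <<'E'
from cell import eyes
import cv2,pickle,numpy as np
f=eyes.grab_frame("scene")
a=cv2.resize(f["image"][280:400,290:450],None,fx=4,fy=4,interpolation=cv2.INTER_CUBIC)
cv2.imwrite("pics/s3a.png",a[:,:,::-1])
E
```

```text
x [ 0.058 -0.011 -0.998] jaw ang -1.5468958603925982 [0.6023 0.2523 0.0438] [ 0.37  0.38  1.85 -0.04  0.86  1.95] [ 1.  -0.7  0.7] 6.8
```

View pics/s3a.png

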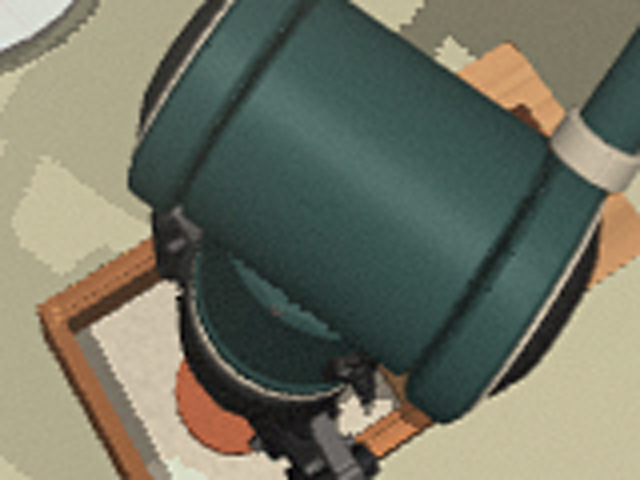

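Emit:
step_arm --rows '[{"linear": [0,0,-0.4],"twist": 0},{"linear": [0,0,0],"twist": 0}]'

```text
t: 7.05
eef_pos: [0.6028, 0.2523, 0.0445]
eef_rot: [1.382, 1.51, -0.165]
force: [-0.6, 0.1, 0.5]
opening: 0.0514
```

Emit:
step_arm --rows '[{"linear": [0,0,0],"twist": 0},{"linear": [0,0,0],"twist": 0},{"linear": [0,0,0],"twist": 0},{"linear": [0,0,0],"twist": 0},{"linear": [0,0,0],"twist": 0}]' --gripper 0

```text
t: 7.55
eef_pos: [0.6019, 0.2528, 0.0451]
eef_rot: [1.386, 1.51, -0.16]
force: [0.1, -0.9, 2.5]
opening: 0.0224
```

Emit:
step_arm --rows '[{"linear": [0,0,1],"twist": 0},{"linear": [0,0,2],"twist": 0},{"linear": [0,0,3],"twist": 0},{"linear": [0,0,3],"twist": 0},{"linear": [0,0,3],"twist": 0},{"linear": [0,0,2],"twist": 0},{"linear": [0,0,0],"twist": 0}]'

```text
t: 8.25
eef_pos: [0.5951, 0.2518, 0.1858]
eef_rot: [1.278, 1.523, -0.268]
force: [0.4, -0.2, -0.6]
opening: 0.0223
```

```bash
python3 st.py
python3 - <<'E'
from cell import eyes
import cv2,pickle,numpy as np
f=eyes.grab_frame("scene"); g=eyes.grab_frame("wrist")
a=cv2.resize(f["image"][200:400,270:450],None,fx=3,fy=3,interpolation=cv2.INTER_CUBIC)
cv2.imwrite("pics/s4a.png",a[:,:,::-1]);cv2.imwrite("pics/s4w.png",g["image"][:,:,::-1])
pickle.dump(g,open("wrist4.pkl","wb"))
E
```

```text
x [ 0.046 -0.013 -0.999] jaw ang -1.5461248020745397 [0.5951 0.2518 0.1858] [ 0.38  0.23  1.76 -0.03  1.11  1.94] [ 0.4 -0.2 -0.6] 8.25
```

View pics/s4a.png

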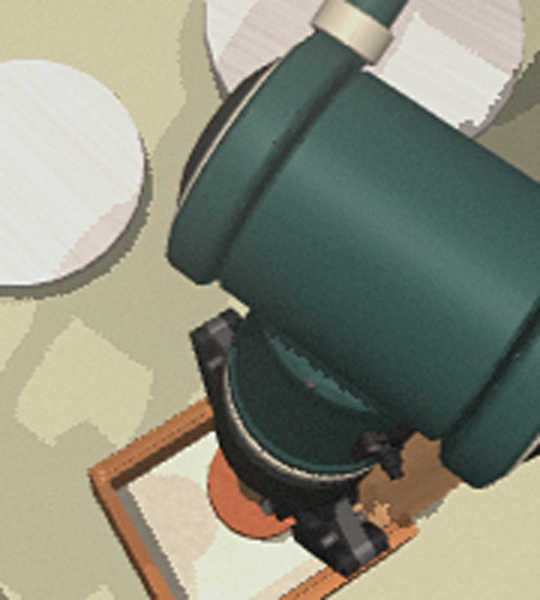

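View pics/s4w.png

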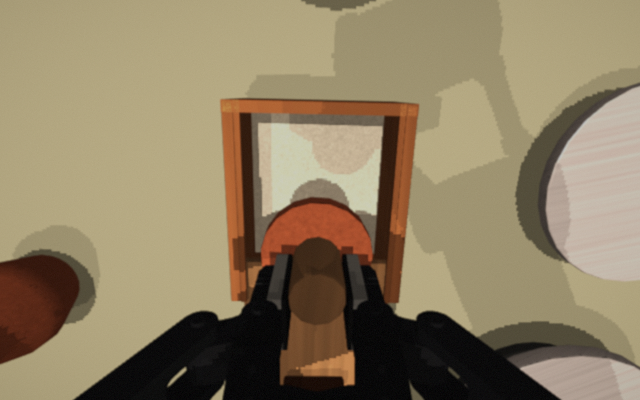

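Emit:
step_arm --rows '[{"linear": [0.2,-2.5,0],"twist": 0},{"linear": [0.2,-4,0],"twist": 0},{"linear": [0.2,-4.5,0],"twist": 0},{"linear": [0.2,-4.5,0],"twist": 0},{"linear": [0.2,-4.5,0],"twist": 0},{"linear": [0.2,-4,0],"twist": 0},{"linear": [0,-2.5,0],"twist": 0},{"linear": [0,-0.7,0],"twist": 0},{"linear": [0,0,0],"twist": 0}]'

```text
t: 9.25
eef_pos: [0.5907, -0.0293, 0.1594]
eef_rot: [0.404, 1.554, -1.138]
force: [-0.6, 0.6, -0.7]
opening: 0.0227
```

```bash
python3 st.py
python3 - <<'E'
from cell import eyes
import cv2,pickle,numpy as np
f=eyes.grab_frame("scene"); g=eyes.grab_frame("wrist")
a=cv2.resize(f["image"][120:320,190:400],None,fx=3,fy=3,interpolation=cv2.INTER_CUBIC)
cv2.imwrite("pics/s5a.png",a[:,:,::-1]);cv2.imwrite("pics/s5w.png",g["image"][:,:,::-1])
pickle.dump(g,open("wrist5.pkl","wb"))
E
```

```text
x [ 0.007 -0.015 -1.   ] jaw ang -1.5420001466178634 [ 0.5907 -0.0293  0.1594] [-0.08  0.17  1.88 -0.02  1.08  1.47] [-0.6  0.6 -0.7] 9.25
```

View pics/s5a.png

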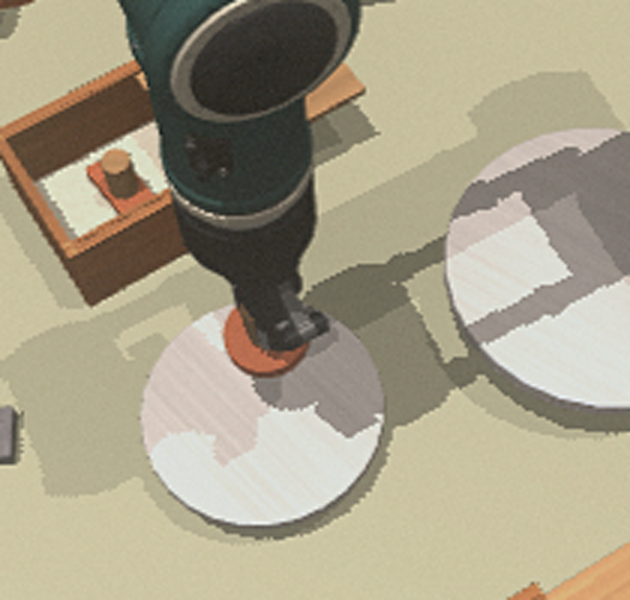

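View pics/s5w.png

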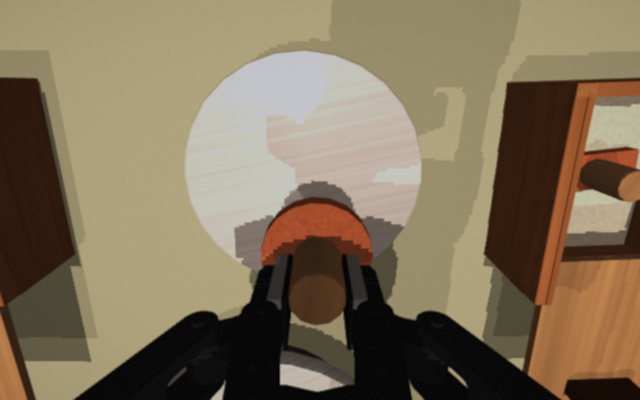

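Emit:
step_arm --rows '[{"linear": [0.9,0.5,-1],"twist": 0},{"linear": [0.9,0.4,-2],"twist": 0},{"linear": [0,0,-2],"twist": 0},{"linear": [0,0,-1.2],"twist": 0},{"linear": [0,0,0],"twist": 0}]'

```text
t: 9.85
eef_pos: [0.612, -0.0101, 0.094]
eef_rot: [0.639, 1.555, -0.893]
force: [-0.8, -0.4, -1.0]
opening: 0.0222
```

```bash
python3 st.py
```

```text
x [ 0.01  -0.012 -1.   ] jaw ang -1.5324050113272276 [ 0.612  -0.0101  0.094 ] [-0.05  0.28  1.89 -0.01  0.97  1.49] [-0.8 -0.4 -1. ] 9.85
```

Emit:
step_arm --rows '[{"linear": [-0.3,-1.0,0],"twist": 0},{"linear": [0,0,0],"twist": 0}]'

```text
t: 10.05
eef_pos: [0.6092, -0.0193, 0.0939]
eef_rot: [0.615, 1.555, -0.915]
force: [-1.2, -0.9, -1.1]
opening: 0.0223
```

Emit:
step_arm --rows '[{"linear": [0,0,-0.4],"twist": 0},{"linear": [0,0,-0.3],"twist": 0},{"linear": [0,0,0],"twist": 0}]'

```text
t: 10.35
eef_pos: [0.6107, -0.02, 0.0889]
eef_rot: [0.804, 1.552, -0.727]
force: [-0.4, -0.1, -0.9]
opening: 0.0223
```

Emit:
step_arm --rows '[{"linear": [-0.1,0,-0.3],"twist": 0},{"linear": [0,0,0],"twist": 0}]'

```text
t: 10.55
eef_pos: [0.6099, -0.0203, 0.0863]
eef_rot: [0.838, 1.551, -0.694]
force: [0.4, -0.7, -0.4]
opening: 0.0224
```

Emit:
step_arm --rows '[{"linear": [0,0,-0.2],"twist": 0},{"linear": [0,0,0],"twist": 0}]'

```text
t: 10.75
eef_pos: [0.6106, -0.0204, 0.0853]
eef_rot: [0.881, 1.55, -0.65]
force: [0.2, -0.0, -1.5]
opening: 0.0221
```

Emit:
step_arm --rows '[{"linear": [0,0,-0.2],"twist": 0},{"linear": [0,0,0],"twist": 0}]'

```text
t: 10.95
eef_pos: [0.611, -0.0204, 0.0855]
eef_rot: [0.89, 1.549, -0.642]
force: [1.1, -0.9, -0.7]
opening: 0.0222
```

Emit:
step_arm --rows '[{"linear": [0,0,-0.2],"twist": 0},{"linear": [0,0,0],"twist": 0}]'

```text
t: 11.15
eef_pos: [0.6113, -0.0205, 0.0853]
eef_rot: [0.9, 1.549, -0.631]
force: [0.6, -0.1, -0.4]
opening: 0.0224
```

Emit:
step_arm --rows '[{"linear": [0,0,-0.4],"twist": 0},{"linear": [0,0,0],"twist": 0}]'

```text
t: 11.35
eef_pos: [0.6119, -0.0206, 0.0858]
eef_rot: [0.899, 1.548, -0.632]
force: [-0.0, 0.2, -1.3]
opening: 0.0223
```

```bash
python3 st.py
python3 - <<'E'
from cell import eyes
import cv2,pickle,numpy as np
f=eyes.grab_frame("scene"); g=eyes.grab_frame("wrist")
a=cv2.resize(f["image"][200:320,210:350],None,fx=5,fy=5,interpolation=cv2.INTER_CUBIC)
cv2.imwrite("pics/s6a.png",a[:,:,::-1]);cv2.imwrite("pics/s6w.png",g["image"][:,:,::-1])
E
```

```text
x [ 0.018 -0.013 -1.   ] jaw ang -1.5314003555630227 [ 0.6119 -0.0206  0.0858] [-0.07  0.28  1.9  -0.02  0.94  1.47] [-0.   0.2 -1.3] 11.35
```

View pics/s6a.png

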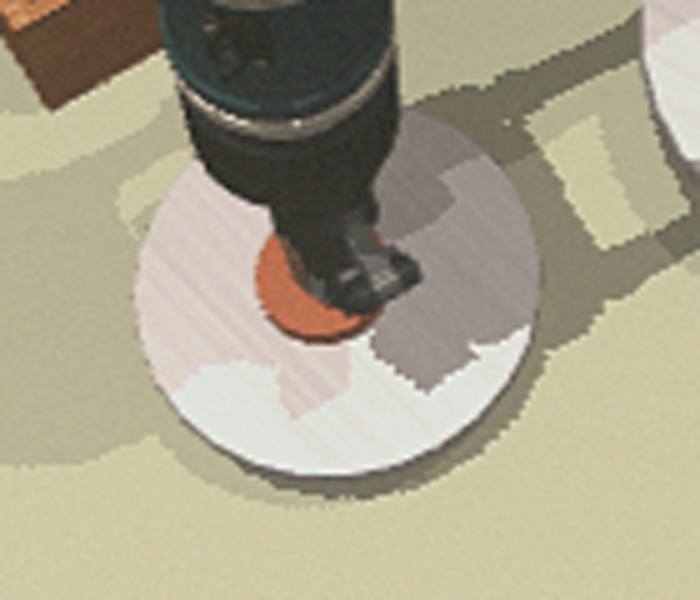

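View pics/s6w.png

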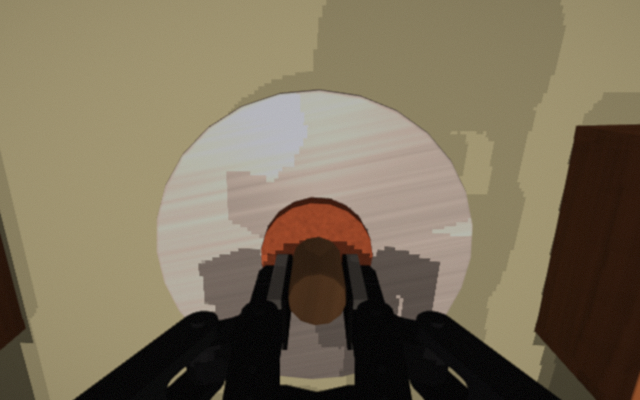

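Emit:
step_arm --rows '[{"linear": [0,0,-0.3],"twist": 0},{"linear": [0,0,-0.3],"twist": 0},{"linear": [0,0,0],"twist": 0}]'

```text
t: 11.75
eef_pos: [0.6122, -0.0207, 0.0856]
eef_rot: [0.881, 1.548, -0.65]
force: [0.5, -0.4, -1.8]
opening: 0.0225
```

Emit:
step_arm --rows '[{"linear": [0,0,0],"twist": 0},{"linear": [0,0,0],"twist": 0},{"linear": [0,0,0],"twist": 0},{"linear": [0,0,0],"twist": 0},{"linear": [0,0,0],"twist": 0}]' --gripper 60

```text
t: 12.25
eef_pos: [0.6108, -0.0206, 0.0821]
eef_rot: [0.78, 1.551, -0.751]
force: [0.1, -0.3, -0.0]
opening: 0.0514
```

```bash
python3 st.py
python3 - <<'E'
from cell import eyes
import cv2
g=eyes.grab_frame("wrist");cv2.imwrite("pics/s7w.png",g["image"][:,:,::-1])
E
```

```text
x [ 0.014 -0.013 -1.   ] jaw ang -1.5311491011170646 [ 0.6108 -0.0206  0.0821] [-0.07  0.28  1.9  -0.02  0.94  1.47] [ 0.1 -0.3 -0. ] 12.25
```

View pics/s7w.png

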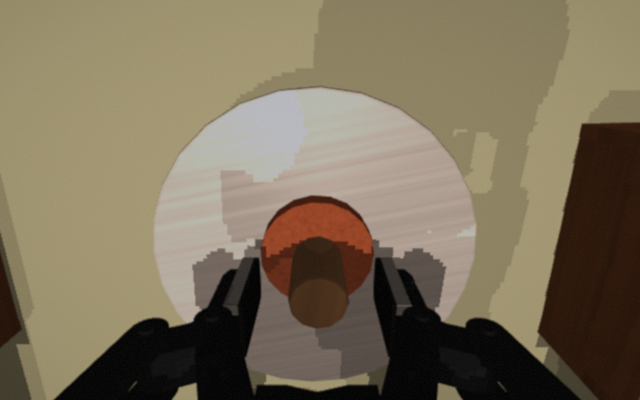

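The stamp is standing free between the open fingers, at about (318,255). I'll retreat straight up.

Emit:
step_arm --rows '[{"linear": [0,0,2],"twist": 0},{"linear": [0,0,3],"twist": 0},{"linear": [0,0,4],"twist": 0},{"linear": [0,0,4],"twist": 0},{"linear": [-3,0,3],"twist": 0},{"linear": [-4,-3,0],"twist": 0},{"linear": [-4,-3,0],"twist": 0},{"linear": [-4,-3,0],"twist": 0},{"linear": [0,0,0],"twist": 0},{"linear": [0,0,0],"twist": 0}]'

```text
t: 13.3
eef_pos: [0.4544, -0.1122, 0.246]
eef_rot: [0.667, 1.55, -0.862]
force: [0.6, 0.5, 0.5]
opening: 0.0513
```

```bash
python3 st.py
python3 - <<'E'
from cell import eyes
import cv2,pickle
f=eyes.grab_frame("scene");pickle.dump(f,open("scene8.pkl","wb"))
g=eyes.grab_frame("top");pickle.dump(g,open("top8.pkl","wb"))
cv2.imwrite("pics/s8a.png",cv2.resize(f["image"][190:310,210:350],None,fx=5,fy=5,interpolation=cv2.INTER_CUBIC)[:,:,::-1])
cv2.imwrite("pics/s8b.png",cv2.resize(g["image"][110:210,254:354],None,fx=5,fy=5,interpolation=cv2.INTER_CUBIC)[:,:,::-1])
E
```

```text
x [ 0.013 -0.016 -1.   ] jaw ang -1.5291075617745975 [ 0.4544 -0.1122  0.246 ] [-0.29 -0.15  2.04 -0.01  1.24  1.25] [0.6 0.5 0.5] 13.3
```

View pics/s8a.png

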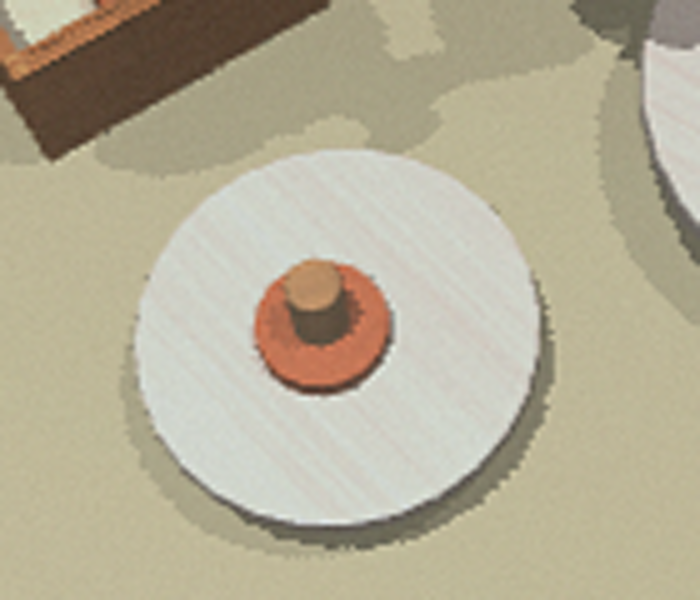

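View pics/s8b.png

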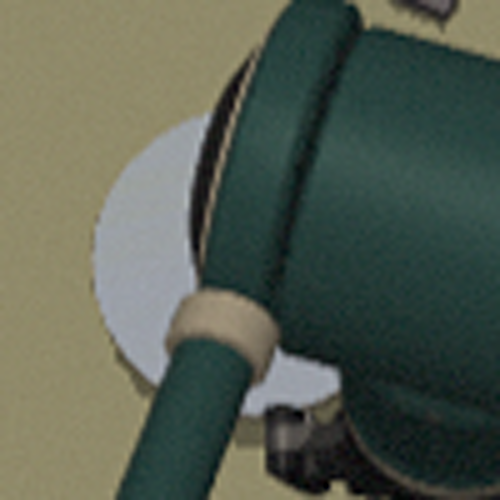

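Run:
```python
import pickle
from h import *
f=pickle.load(open("scene8.pkl","rb"))
q=np.array([(323,322),(314,285),(337,337)])/5+[210,190]-.4
for u,z in zip(q,(.057,.097,.045)): print(ray(f,u,z).round(4))
from cell import workorder
workorder.finish_job()
```

```text
[[ 0.6127 -0.0207  0.057 ]]
[[ 0.6132 -0.0199  0.097 ]]
[[ 0.6094 -0.0167  0.045 ]]
the job is handed in; nothing more can be done
```

The round stamp is standing upright near the middle of the 170 mm banding wheel, and the job is handed in. It reports no verdict.

**What I did:** I slid the right-hand lid open first and found the long narrow foot. The left box held the round stamp. I gripped its handle, lifted it out, lowered it onto the small wheel until it touched, released it and moved the arm well away. This took about 13.5 s of the 58 s allowed.

**Last checks (scene camera):**
- **Position:** the foot is about 5 mm from the wheel's centre, against a limit of 30 mm.
- **Upright:** the handle top and the foot centre line up to within about 1 mm, so it is upright.
- **Clearance:** the gripper is open and touching nothing.

**What did not check cleanly:**
- **Tool tilt:** the tool leaned up to about 4° after I pushed the lids. The stamp was about 2–3° off level in the grip when set down, and settled flat on release.
- **Contact:** I judged contact with the wheel from the height no longer falling, because the force readings were lost in noise.
- **Top camera:** the arm blocked the final top view, so the final position comes from one camera only.

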